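# Draw the sample tray home with its fence

### The job

Hook the fingers behind the far lip of the wooden sample tray and drag it towards you along the counter, its front lip flush and roughly centred on the cork face of the sliding fence, and keep drawing so that the tray runs the fence back until it comes up solid on its hidden end stop. Still hooked, snug it home there with a steady push of about 9 newtons for a second or so, never more than about 12, because the end stop is delicate; then let go and leave the tray resting against the fence. Do not lift the tray, keep the chocolate cups standing in it, and leave the bell, card stand, jar and bowl alone.

Things in the scene. Friction and masses are not known exactly. Their poses are not given: they have to be found in the camera images.
- tray: loose open wooden tray, 0.35 to 0.7 kg. Walls 130 (x) by 190 (y) mm outside, 6 mm thick, floor 6 mm, 45 mm high in all; the top 7 mm is a lip overhanging the walls by 3 mm all round. Origin: centre of the underside; x points to the far lip, y along the width, z up. Dragging it alone takes about 1.5 to 4 N, different each time; it may stand askew.
- tray_front (a point): middle of the outer edge of the tray's front lip (the side towards the robot and the fence), 68 mm from the tray's origin, 40 mm above the counter; axes as the tray's.
- tray_far_lip (a point): middle of the outer edge of the tray's far lip, 68 mm from the tray's origin on the side away from the robot, 40 mm above the counter; the counter behind it is free, and fingertips may be lowered there.
- fence: upright wooden bar with a cork face, 180 mm long, 10 to 48 mm above the counter, between robot and tray; its two steel rods run back into the brass sleeves of a fixed dark wooden block (40 mm high). Pushed towards the robot it slides with about 2 N and stays where it is left. After 10 to 50 mm (not marked, different each time) it meets a solid end stop inside the sleeves.
- fence_face (a point): middle of the fence's upright cork face, 40 mm above the counter; x is the face's normal, towards the tray, and the line the fence slides along (it runs back along -x); y along the bar.
- cup_a: loose chocolate cup, 37 mm across, 28 mm high, standing in the tray; origin at the centre of its underside.
- cup_b: second such chocolate cup in the tray.
- cup_c: third such chocolate cup in the tray.
- service_bell: bystander: round counter bell, 80 mm across, 60 mm high, to the left; origin under its centre.
- card_stand: bystander: small wooden card stand with a card, 24 by 85 mm, 57 mm high, at the front left; origin under its centre.
- nib_jar: bystander: glass jar with cork lid, 65 mm across, 110 mm high, at the front right; origin under its centre.
- bowl_hazel: bystander: oval bowl of nuts, 94 by 128 mm, 53 mm high, at the far left; origin under its centre.

How it is judged:
On the way, in this order (a step that is already met when the one before it is completed fails the run):
1. hooked behind its far lip, the tray is dragged at least 40 mm (contact force between the fingers and tray above 0.3 N and x of the grasp point in the frame of tray above 0.03 m and distance of tray from where it was at the start of the episode above 0.04 m), for 0.1 s.
2. still hooked, the tray is pressed flush on the fence, solid on its end stop, with at least 6 N for 0.5 s (contact force between tray and fence above 6 N and contact force between the fingers and tray above 0.3 N and x of the grasp point in the frame of tray above 0.03 m and angle between the x axis of tray and the x axis of fence_face, either way round below 0.04 rad and x of tray_front in the frame of fence_face below 0.003 m), for 0.5 s.
At the end, for the whole second after the job is handed in: The tray stands flat and still, let go, its front lip within 3 mm of the cork face, square to it within 0.04 rad, its middle within 50 mm of the fence's middle; the three cups stand upright on the tray floor (x of tray_front in the frame of fence_face between -0.003 and 0.003 m and angle between the x axis of tray and the x axis of fence_face, either way round below 0.04 rad and y of tray in the frame of fence_face between -0.05 and 0.05 m and angle between tray's own z axis and vertical below 0.03 rad and linear speed of tray below 0.01 m/s and contact force between each of the arm, the fingers and tray below 0.05 N and angle between each of cup_a, cup_b, cup_c's own z axis and vertical below 0.3 rad and horizontal distance between each of cup_a, cup_b, cup_c and tray below 0.11 m and z of each of cup_a, cup_b, cup_c in the frame of tray below 0.012 m); the robot touches nothing.
It fails at once if the fence is pushed with more than 15 N (contact force between any of tray, the fingers and fence above 15 N).
It fails at once if the tray is lifted or tipped (height (world z) of tray above 0.012 m or angle between tray's own z axis and vertical above 0.15 rad).
It fails at once if a chocolate cup is knocked over (angle between any of cup_a, cup_b, cup_c's own z axis and vertical above 0.6 rad).
It fails at once if a bystander (bell, card stand, jar, bowl) is moved more than 15 mm (distance of any of service_bell, card_stand, nib_jar, bowl_hazel from where it was at the start of the episode above 0.015 m).
It also fails if it takes over 72 s, if anything falls off the work surface, if the arm or the gripper's body presses on something with over 40 N, if the wrist force passes 120 N, or if a joint passes its speed limit or range.

### The arm

A 6-joint arm with a two-finger parallel gripper is mounted at the origin on a cart in front of the work surface, level with it; the furniture and walls round the work are solid. World frame = base frame: x ahead of the robot, y to its left, z up, the work surface at z = 0. Lengths are in m, angles in rad, forces in N, time in s.
With the tool pointing down it reaches from about 0.35 to 0.775 m from the base axis. Payload 5.5 kg.
Tool frame: the origin (TCP) lies at the very end of the fingers, on their centre line; the grasp point (between the pads) lies 19 mm behind it; z points along the fingers, y is the direction in which the jaws open and shut (so a half turn about z gives the same grasp; the last joint's range is limited). The gripper opens to 85 mm and grips with 20 to 120 N. Pads are 22 mm wide; open, the fingers measure 114 mm over their backs; the gripper's body (76 mm by 85 mm) begins 54 mm behind the grasp point. The pads swing forward as they close: fully open they stand 13 mm farther back than shut.
Start: joints at [-1.448, 0.313, 0.046, 1.304, 0, 1.431], TCP at [0.149, -0.555, 0.231] pointing down, gripper open.
Joint ranges: [-2.76, 2.76], [-0.86, 1.69], [-1.03, 1.26], [-2.2, 2.34], [-1.47, 1.5], [-3.14, 3.14]. Speed limits (rad/s): [2.57, 2.57, 3.14, 3.14, 3.14, 3.14].

### API

Orientations are given as a unit quaternion [w, x, y, z].
In Python, from workcell import get_state, imaging, env, spotter gives the robot as it stands.
- The arm moves only by the tool play_rows, never from a script. Its argument "moves" is a list of rows, each an object with "claw": the finger opening in cm, from 0 to 8.54; "delta_pos": the shift along the tool's x, y, z in cm, a list of three; "twist": the turn about the tool's z in degrees. A call has 1 to 12 rows; each row is the pose to reach, as a shift and turn from the pose commanded when the call began, along the tool's axes at that moment; what a row does not reach only later rows make up. A row lasts 1/8 s, in which the tool goes at most 62.5 mm and 10.7 degrees, less where a joint would pass 70% of its speed; a pose out of reach is approached as far as the arm can. A call with a gripper value outside its range is refused whole. The fingers move at their own pace and stop on an object; "force" is the grip in N (left out, the last holds). Time passes only in rows, so rows that repeat a pose let the fingers close. It gives the time, the measured TCP pose, the force and the opening at its end, in the units of the state.
- get_state(): the state, without advancing time (a new reading comes with each control period).
- imaging.read_camera(name): name is "scene" or "top"; returns the picture (480x640x3 uint8, red, green, blue); there is no depth.
- imaging.camera_info(name): a dict with "fx", "fy", "cx", "cy" (pixels), "world_to_cam" (4x4, takes a point from world to camera coordinates). Camera axes: x right, y down, z forward; pixel columns grow to the right and rows downward; lengths in m; the calibration is good to about 2 mm. A picture is of the moment at which its call begins. camera_info takes no time and is no camera call.
- env.hand_in(): hands the job in, once; it reports no verdict.
Trained networks look in the newest picture that a camera, given by its name, has taken for a name from the list of things; names that differ only in an ending like _2 or _b are one class to them, and where a whole thing is asked for, a point or a joint stands for the part that bears it (a point fixed in the world has none). Each returns a list of dicts, best first, with "conf" (0 to 1); they miss things now and then, are a little off and sometimes report something else, mostly with a low value. They report only what shows in the picture. A call takes as long as a camera call.
- spotter.spot_in(camera, query): "extent" ([left, top, right, bottom] in pixels, round what is visible of it).
The state is a dict: "clock": time; "joint_pos": joint angles; "qvel": joint speeds; "tau": joint torques, N m; "tcp_pos": TCP position; "orientation": TCP orientation; "wrist_force": force on the tool from outside, world axes, zero at the start; "ft_torque": the same for the moment, N m; "finger_gap": finger opening in m.
Only numpy, scipy, OpenCV 4.12 (cv2) and the standard library are available. Lean on these libraries where they do the work, as an engineer would, in place of code of your own. Each camera call takes 0.05 s, during which the arm holds its last target. There are 200 camera calls.

## Working session

There is one attempt and no reset: what is moved stays moved. The work goes in short steps, Python scripts to look and compute and a tool call to move; the robot and the scene stay as the last step left them, time stands still between calls to the robot, and variables do not carry over. Pictures are saved under pics/ and viewed, about 8 in all and at most 12, crops included, and the job is handed in when it is done.

Besides the shell and the picture viewer there is one more tool, called after ">>>" as name([rows], argument=value, ...), one row to a line, values as JSON. play_rows: Moves the arm, as the interface text tells. Its arguments: {"type":"object","properties":{"moves":{"type":"array"},"force":{"type":"number"}},"required":["moves"]}

```bash
mkdir -p pics
cat > h.py <<'E'
import numpy as np,cv2
from workcell import get_state, imaging, env, spotter
def snap(c,n):
    im=imaging.read_camera(c); cv2.imwrite(f'pics/{n}.png',im[:,:,::-1]); return im
def P(c):
    i=imaging.camera_info(c);K=np.array([[i['fx'],0,i['cx']],[0,i['fy'],i['cy']],[0,0,1]]);return K,np.array(i['world_to_cam'])
def proj(c,p):
    K,T=P(c);q=K@(T[:3,:3]@np.array(p,float)+T[:3,3]);return q[:2]/q[2]
def onz(c,uv,z):
    K,T=P(c);R=T[:3,:3];o=-R.T@T[:3,3];d=R.T@np.linalg.inv(K)@np.array([uv[0],uv[1],1.]);return o+d*(z-o[2])/d[2]
E
python3 - <<'E'
from h import *
for c in('scene','top'):
    snap(c,c+'0');K,T=P(c);print(c,K[0,0],(-T[:3,:3].T@T[:3,3]).round(3),T[:3,:3].round(2).tolist())
    for q in('tray','fence','cup_a','service_bell','nib_jar','card_stand','bowl_hazel','tray_far_lip','fence_face'):
        print(q,[(np.round(d['extent']).tolist(),round(d['conf'],2)) for d in spotter.spot_in(c,q)[:3]])
print(get_state())
E
```

```text
scene 591.6660779020604 [0.536 0.615 1.009] [[-1.0, 0.04, 0.01], [0.03, 0.85, -0.53], [-0.03, -0.53, -0.85]]
tray [([233.0, 155.0, 320.0, 253.0], 0.95)]
fence [([372.0, 154.0, 393.0, 236.0], 0.66), ([228.0, 367.0, 296.0, 430.0], 0.37)]
cup_a [([256.0, 198.0, 272.0, 214.0], 0.73), ([276.0, 216.0, 298.0, 235.0], 0.58), ([278.0, 171.0, 293.0, 189.0], 0.51)]
service_bell [([321.0, 358.0, 370.0, 407.0], 0.57), ([276.0, 172.0, 295.0, 190.0], 0.25)]
nib_jar [([347.0, 76.0, 376.0, 136.0], 0.63)]
card_stand [([394.0, 348.0, 431.0, 397.0], 0.85)]
bowl_hazel [([226.0, 366.0, 298.0, 427.0], 0.97)]
tray_far_lip [([235.0, 157.0, 316.0, 256.0], 0.6)]
fence_face [([370.0, 159.0, 388.0, 239.0], 0.87), ([233.0, 157.0, 316.0, 255.0], 0.64)]
top 434.077913834833 [0.393 0.007 0.953] [[-0.03, -1.0, -0.03], [-0.99, 0.03, -0.16], [0.16, 0.03, -0.99]]
tray [([315.0, 168.0, 410.0, 246.0], 0.97)]
fence [([328.0, 298.0, 417.0, 325.0], 0.95), ([353.0, 193.0, 367.0, 208.0], 0.23)]
cup_a [([377.0, 213.0, 401.0, 225.0], 0.74), ([328.0, 214.0, 346.0, 232.0], 0.61), ([353.0, 195.0, 368.0, 207.0], 0.46)]
service_bell 
[... 446 characters left out ...]
k': 1.0, 'joint_pos': array([-1.44760307e+00,  3.13177784e-01,  4.61309398e-02,  1.30360581e+00,
       -9.62978540e-06,  1.43119772e+00]), 'qvel': array([ 1.15981775e-03,  9.79979759e-05,  9.52551326e-05, -9.81146961e-04,
        1.83270955e-03, -6.42882721e-04]), 'tau': array([-7.90648883e-04, -4.80469823e+01,  2.98821223e+01,  1.08623647e-04,
       -1.45749236e-04,  4.15423642e-06]), 'tcp_pos': array([ 0.14936734, -0.55531555,  0.23134851]), 'orientation': array([ 7.17927551e-05,  9.91379964e-01,  1.31018171e-01, -5.40396053e-06]), 'wrist_force': array([ 0.09036781,  0.353212  , -0.77330014]), 'ft_torque': array([ 0.01023522,  0.00944176, -0.04719691]), 'finger_gap': 0.08522123773395247}
```

Run:
```python
import cv2
a=cv2.imread('pics/top0.png')[150:350,290:440];cv2.imwrite('pics/t1.png',cv2.resize(a,None,fx=3,fy=3,interpolation=2)) if 0 else cv2.imwrite('pics/t1.png',cv2.resize(a,(450,600),interpolation=cv2.INTER_CUBIC))
b=cv2.imread('pics/scene0.png')[130:280,210:410];cv2.imwrite('pics/s1.png',cv2.resize(b,(800,600),interpolation=cv2.INTER_CUBIC))
```

```text
(no output)
```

View pics/top0.png

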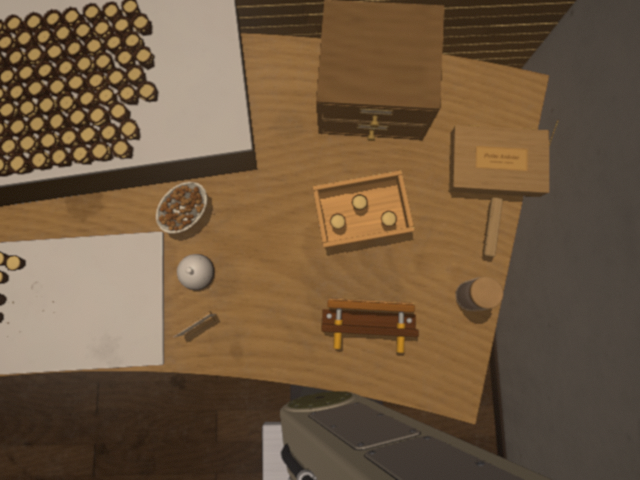

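View pics/t1.png

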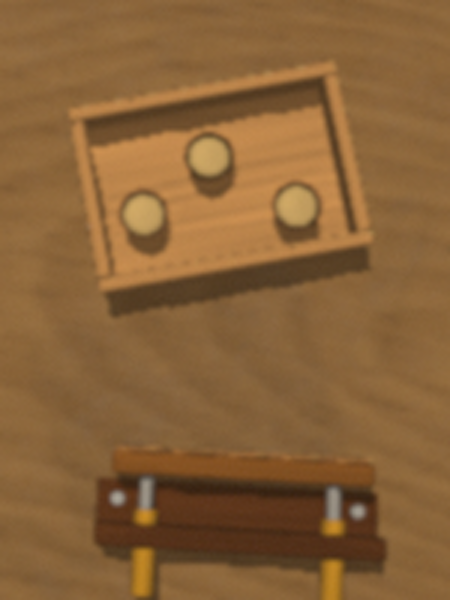

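View pics/s1.png

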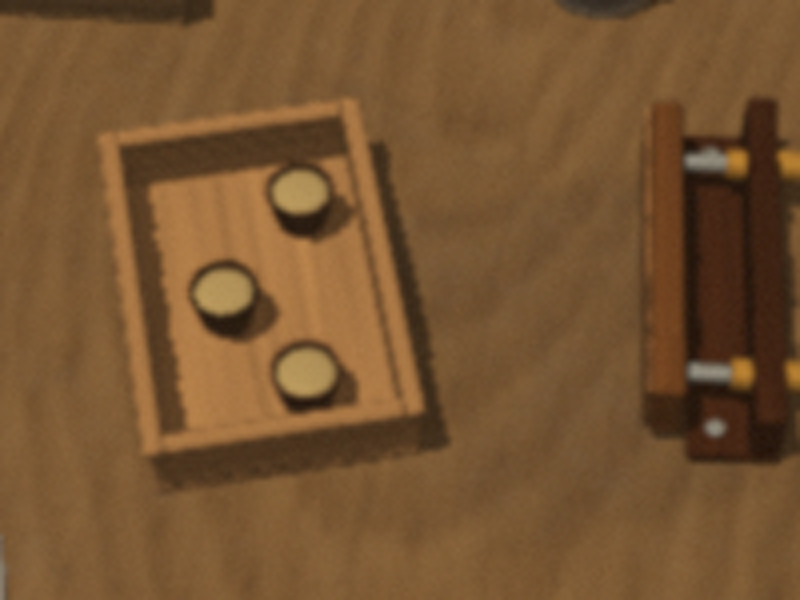

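Run:
```python
from h import *
from scipy.optimize import least_squares
t=lambda p:np.array(p)/3+[290,150]
s=lambda p:np.array(p)/4+[210,130]
def tri(a,b):
    f=lambda X:np.r_[proj('top',X)-a,proj('scene',X)-b]
    r=least_squares(f,[.5,0,.04]);return r.x,np.abs(r.fun).max()
pts={'FL':((72,113),(148,455)),'FR':((336,66),(100,135)),'NR':((372,240),(355,98)),'NL':((103,290),(425,412)),'fenceL':((115,447),(650,395)),'fenceR':((374,463),(653,102)),
'cupL':((143,213),(306,373)),'cupF':((209,156),(224,294)),'cupR':((297,205),(300,193))}
Q={}
for k,(a,b) in pts.items():
    X,e=tri(t(a),s(b));Q[k]=X;print(k,X.round(4),round(e,2),onz('top',t(a),.045)[:2].round(4),onz('scene',s(b),.045)[:2].round(4))
c=sum(Q[k] for k in('FL','FR','NR','NL'))/4
ax=Q['FL']+Q['FR']-Q['NL']-Q['NR'];ay=Q['FL']+Q['NL']-Q['FR']-Q['NR']
print('tray',c,'yaw',np.degrees(np.arctan2(ax[1],ax[0])),np.degrees(np.arctan2(-ay[0],ay[1])),np.linalg.norm(ax)/2,np.linalg.norm(ay)/2)
f=Q['fenceL']-Q['fenceR'];print('fence',(Q['fenceL']+Q['fenceR'])/2,'yaw',np.degrees(np.arctan2(-f[0],f[1])),np.linalg.norm(f))
```

```text
FL [0.6478 0.0362 0.0335] 0.1 [0.6444 0.0359] [0.6467 0.043 ]
FR [ 0.6771 -0.157   0.0344] 0.59 [ 0.6726 -0.1547] [ 0.6767 -0.1492]
NR [ 0.5455 -0.1734  0.0403] 0.14 [ 0.5451 -0.1726] [ 0.5452 -0.1695]
NL [0.5157 0.0176 0.036 ] 0.42 [0.5154 0.0173] [0.5151 0.0234]
fenceL [0.4059 0.0123 0.037 ] 0.11 [0.406  0.0122] [0.4067 0.0173]
fenceR [ 0.3901 -0.1649  0.0416] 0.21 [ 0.3906 -0.1644] [ 0.3902 -0.1621]
cupL [ 0.5729 -0.0129  0.0258] 0.19 [ 0.5696 -0.0126] [ 5.718e-01 -5.000e-04]
cupF [ 0.6139 -0.0624  0.0242] 0.2 [ 0.6094 -0.061 ] [ 0.6119 -0.048 ]
cupR [ 0.5753 -0.1243  0.0246] 0.21 [ 0.5718 -0.1215] [ 0.5741 -0.1088]
tray [ 0.59654865 -0.06913413  0.036059  ] yaw 7.572817174902974 8.753780530650449 0.13311064848277737 0.19438960397139712
fence [ 0.39799616 -0.076334    0.03928307] yaw -5.071540774104015 0.17796544899708044
```

```bash
cat >> h.py <<'E'
def delta(x,y,z,yaw):
    s=get_state();w,a,b,c=s['orientation'];from scipy.spatial.transform import Rotation as R
    M=R.from_quat([a,b,c,w]).as_matrix();d=M.T@(np.array([x,y,z])-s['tcp_pos'])*100
    cy=np.degrees(np.arctan2(M[1,0],M[0,0]));return d.round(2),'twist',round(cy-yaw,2),'yaw',round(cy,2)
E
python3 - <<'E'
from h import *
print(delta(.686,-.053,.16,8.4))
for uv in((375,138),(325,133),(438,137)):print([onz('top',uv,z).round(3)[:2] for z in(0,.05,.1)])
print(onz('top',(480,290),.1),onz('scene',(361,85),.11))
E
```

```text
(array([ 64.87, -34.57,   7.13]), 'twist', np.float64(6.66), 'yaw', np.float64(15.06))
[array([ 0.77 , -0.106]), array([ 0.75, -0.1 ]), array([ 0.73 , -0.094])]
[array([0.786, 0.009]), array([0.766, 0.009]), array([0.745, 0.008])]
[array([ 0.766, -0.249]), array([ 0.747, -0.236]), array([ 0.727, -0.222])]
[ 0.41476123 -0.28063467  0.1       ] [ 0.41000418 -0.30004607  0.11      ]
```

>>> play_rows([
  {"claw":8.5,"delta_pos":[5.4,-2.9,0],"twist":0},
  {"claw":8.5,"delta_pos":[10.8,-5.8,0],"twist":0},
  {"claw":8.5,"delta_pos":[16.2,-8.6,0],"twist":0},
  {"claw":8.5,"delta_pos":[21.6,-11.5,0],"twist":2},
  {"claw":8.5,"delta_pos":[27,-14.4,0],"twist":3},
  {"claw":8.5,"delta_pos":[32.4,-17.3,0],"twist":4},
  {"claw":8.5,"delta_pos":[37.8,-20.2,0],"twist":5},
  {"claw":8.5,"delta_pos":[43.2,-23,0],"twist":6},
  {"claw":8.5,"delta_pos":[48.6,-25.9,0],"twist":6.7},
  {"claw":8.5,"delta_pos":[54,-28.8,1],"twist":6.7},
  {"claw":8.5,"delta_pos":[59.5,-31.7,2],"twist":6.7},
  {"claw":8.5,"delta_pos":[62.9,-33.5,4],"twist":6.7},
])

```text
clock: 2.5
tcp_pos: [0.6721, -0.0661, 0.1915]
orientation: [0.0, 0.997, 0.074, 0.001]
wrist_force: [-0.1, 0.4, 0.9]
finger_gap: 0.0851
```

Run:
```python
from h import *
s=get_state();print(s['clock'],s['tcp_pos'],s['wrist_force']);print(delta(.687,-.053,.07,8.4))
```

```text
2.5 [ 0.67209842 -0.06607533  0.19145313] [-0.13257104  0.35251407  0.94609498]
(array([ 1.64, -1.08, 12.15]), 'twist', np.float64(0.08), 'yaw', np.float64(8.48))
```

>>> play_rows([
  {"claw":8.5,"delta_pos":[1.6,-1.1,0],"twist":0},
  {"claw":8.5,"delta_pos":[1.6,-1.1,4],"twist":0},
  {"claw":8.5,"delta_pos":[1.6,-1.1,8],"twist":0},
  {"claw":8.5,"delta_pos":[1.6,-1.1,12],"twist":0},
  {"claw":8.5,"delta_pos":[1.6,-1.1,12],"twist":0},
])

```text
clock: 3.12
tcp_pos: [0.6809, -0.0546, 0.0673]
orientation: [-0.001, 0.997, 0.073, -0.004]
wrist_force: [-1.0, 0.1, -0.6]
finger_gap: 0.0849
```

Run:
```python
from h import *
s=get_state();print(s['clock'],s['tcp_pos'],s['wrist_force'],delta(.687,-.053,.008,8.4))
a=snap('scene','s2');b=snap('top','t2')
o=np.hstack([cv2.resize(a[130:280,210:310],(400,600),interpolation=2),cv2.resize(b[110:260,300:400],(400,600),interpolation=2)]);cv2.imwrite('pics/c2.png',o[:,:,::-1])
```

```text
3.125 [ 0.6808931  -0.05456606  0.06729678] [-1.04603031  0.12475447 -0.64240761] (array([ 0.67, -0.05,  5.92]), 'twist', np.float64(-0.04), 'yaw', np.float64(8.36))
```

View pics/c2.png

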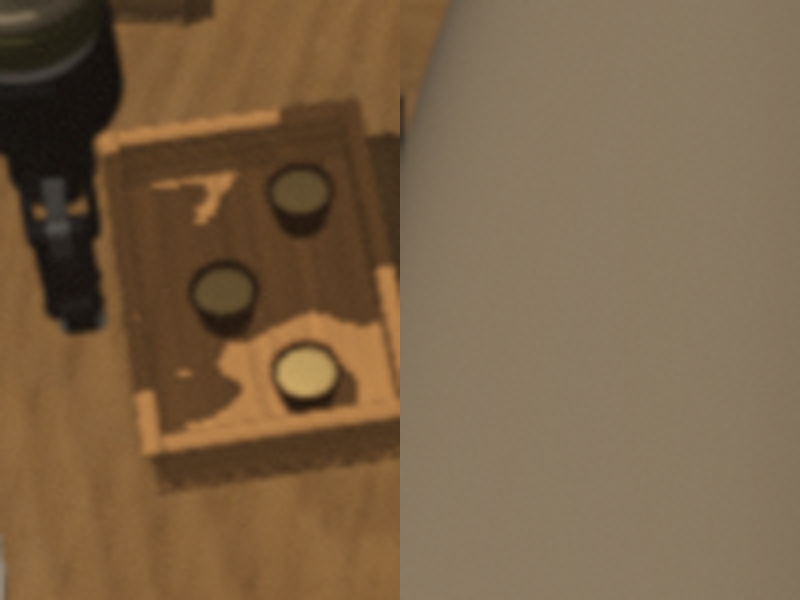

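>>> play_rows([
  {"claw":8.5,"delta_pos":[0.3,0,0],"twist":0},
  {"claw":8.5,"delta_pos":[0.3,0,2],"twist":0},
  {"claw":8.5,"delta_pos":[0.3,0,4],"twist":0},
  {"claw":8.5,"delta_pos":[0.3,0,5.7],"twist":0},
  {"claw":8.5,"delta_pos":[0.3,0,5.7],"twist":0},
  {"claw":8.5,"delta_pos":[0.3,0,5.7],"twist":0},
])

```text
clock: 3.98
tcp_pos: [0.6877, -0.0549, 0.0153]
orientation: [0.0, 0.997, 0.073, 0.001]
wrist_force: [-0.4, -0.0, 1.1]
finger_gap: 0.0851
```

Run:
```python
from h import *
s=get_state();print(s['clock'],s['tcp_pos'],s['wrist_force'],delta(.687,-.053,.008,8.4))
a=snap('scene','s3')
o=cv2.resize(a[130:280,210:410],(800,600),interpolation=2);cv2.imwrite('pics/c3.png',o[:,:,::-1])
```

```text
3.975 [ 0.68770794 -0.05489448  0.01532468] [-0.3653465  -0.01384228  1.13957029] (array([-0.04, -0.2 ,  0.73]), 'twist', np.float64(-0.04), 'yaw', np.float64(8.36))
```

View pics/c3.png

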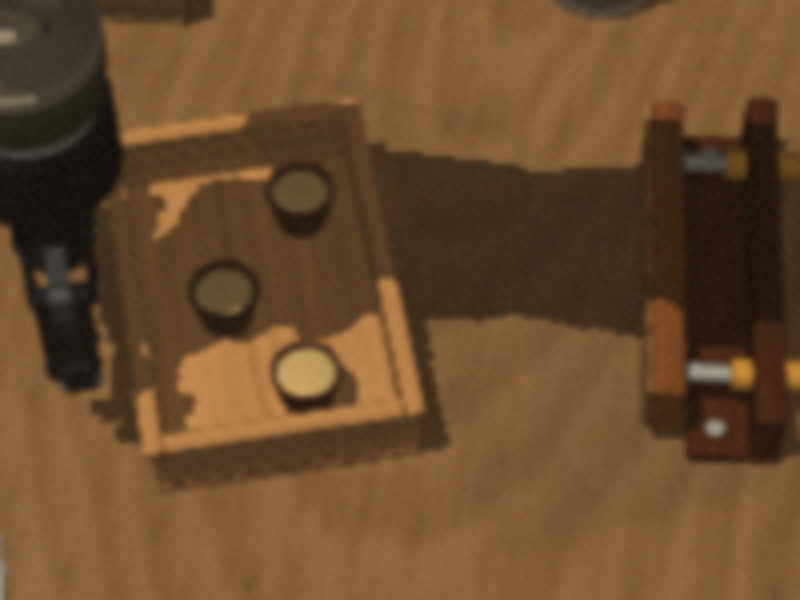

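```bash
cat >> h.py <<'E'
F0=np.array([.398,-.076]);fy=np.radians(-5.1);N=np.array([np.cos(fy),np.sin(fy)]);L=np.array([-N[1],N[0]])
def way(n,lat,yaw,off=.079):
    a=np.radians(yaw);return F0+n*N+lat*L+off*np.array([np.cos(a),np.sin(a)])
E
python3 - <<'E'
from h import *
print(delta(*way(.197,.025,8.4),.010,8.4))
for i in range(0,13,1):
    t=i/12;n=.197-.06*t;print(i,delta(*way(n,.025-.003*t,8.4-9*t),.010,8.4-9*t)[:3])
E
```

```text
(array([-1.34,  0.02,  0.55]), 'twist', np.float64(-0.04), 'yaw', np.float64(8.36))
0 (array([-1.34,  0.02,  0.55]), 'twist', np.float64(-0.04))
1 (array([-1.84,  0.03,  0.55]), 'twist', np.float64(0.71))
2 (array([-2.33,  0.04,  0.54]), 'twist', np.float64(1.46))
3 (array([-2.83,  0.05,  0.54]), 'twist', np.float64(2.21))
4 (array([-3.32,  0.06,  0.54]), 'twist', np.float64(2.96))
5 (array([-3.82,  0.07,  0.54]), 'twist', np.float64(3.71))
6 (array([-4.32,  0.08,  0.54]), 'twist', np.float64(4.46))
7 (array([-4.82,  0.09,  0.54]), 'twist', np.float64(5.21))
8 (array([-5.32,  0.11,  0.54]), 'twist', np.float64(5.96))
9 (array([-5.83,  0.12,  0.54]), 'twist', np.float64(6.71))
10 (array([-6.33,  0.13,  0.54]), 'twist', np.float64(7.46))
11 (array([-6.84,  0.14,  0.54]), 'twist', np.float64(8.21))
12 (array([-7.35,  0.15,  0.54]), 'twist', np.float64(8.96))
```

>>> play_rows([
  {"claw":8.5,"delta_pos":[0,0,0.5],"twist":0},
  {"claw":8.5,"delta_pos":[-0.4,0,0.5],"twist":0},
  {"claw":8.5,"delta_pos":[-0.8,0,0.5],"twist":0},
  {"claw":8.5,"delta_pos":[-1.1,0,0.5],"twist":0},
  {"claw":8.5,"delta_pos":[-1.4,0,0.5],"twist":0},
  {"claw":8.5,"delta_pos":[-1.7,0,0.5],"twist":0},
  {"claw":8.5,"delta_pos":[-2.0,0,0.5],"twist":0},
])

```text
clock: 4.9
tcp_pos: [0.6675, -0.0577, 0.0095]
orientation: [0.0, 0.997, 0.073, 0.0]
wrist_force: [1.7, 0.5, -0.5]
finger_gap: 0.0849
```

Run:
```python
from h import *
s=get_state();print(s['clock'],s['tcp_pos'],s['wrist_force'],s['ft_torque'])
for i in range(0,13,1):
    t=i/12;n=.194-.06*t;print(i,delta(*way(n,.025-.003*t,8.4-9*t),.010,8.4-9*t)[:3])
```

```text
4.9 [ 0.66750051 -0.05771869  0.00947244] [ 1.71592156  0.47906791 -0.54372465] [-0.00113156 -0.44701854 -0.00303976]
0 (array([ 0.42, -0.03, -0.05]), 'twist', np.float64(-0.04))
1 (array([-0.07, -0.02, -0.05]), 'twist', np.float64(0.71))
2 (array([-0.57, -0.01, -0.05]), 'twist', np.float64(1.46))
3 (array([-1.06,  0.  , -0.05]), 'twist', np.float64(2.21))
4 (array([-1.56,  0.01, -0.05]), 'twist', np.float64(2.96))
5 (array([-2.06,  0.03, -0.05]), 'twist', np.float64(3.71))
6 (array([-2.56,  0.04, -0.06]), 'twist', np.float64(4.46))
7 (array([-3.06,  0.05, -0.06]), 'twist', np.float64(5.21))
8 (array([-3.56,  0.06, -0.06]), 'twist', np.float64(5.96))
9 (array([-4.06,  0.07, -0.06]), 'twist', np.float64(6.71))
10 (array([-4.57,  0.08, -0.06]), 'twist', np.float64(7.46))
11 (array([-5.07,  0.09, -0.06]), 'twist', np.float64(8.21))
12 (array([-5.58,  0.1 , -0.06]), 'twist', np.float64(8.96))
```

>>> play_rows([
  {"claw":8.5,"delta_pos":[-0.5,0,0],"twist":0.7},
  {"claw":8.5,"delta_pos":[-1.0,0,0],"twist":1.5},
  {"claw":8.5,"delta_pos":[-1.5,0,0],"twist":2.2},
  {"claw":8.5,"delta_pos":[-2.0,0,0],"twist":3.0},
  {"claw":8.5,"delta_pos":[-2.5,0,0],"twist":3.7},
  {"claw":8.5,"delta_pos":[-3.0,0.1,0],"twist":4.5},
  {"claw":8.5,"delta_pos":[-3.5,0.1,0],"twist":5.2},
  {"claw":8.5,"delta_pos":[-4.0,0.1,0],"twist":6.0},
  {"claw":8.5,"delta_pos":[-4.5,0.1,0],"twist":6.7},
  {"claw":8.5,"delta_pos":[-5.0,0.1,0],"twist":7.5},
  {"claw":8.5,"delta_pos":[-5.5,0.1,0],"twist":8.2},
  {"claw":8.5,"delta_pos":[-6.0,0.1,0],"twist":9.0},
])

```text
clock: 6.4
tcp_pos: [0.6078, -0.0675, 0.0094]
orientation: [0.0, 1.0, -0.006, 0.0]
wrist_force: [3.6, -1.1, 2.3]
finger_gap: 0.085
```

Run:
```python
from h import *
s=get_state();print(s['clock'],s['tcp_pos'],s['wrist_force'],s['ft_torque'])
d=np.array(s['tcp_pos'][:2])-F0;print('n,lat',d@N,d@L,delta(.6,0,0,0)[3:])
a=snap('scene','s4')
o=cv2.resize(a[130:280,210:410],(800,600),interpolation=2);cv2.imwrite('pics/c4.png',o[:,:,::-1])
```

```text
6.4 [ 0.6078302  -0.06746971  0.00941032] [ 3.6485002  -1.06984522  2.26831697] [-0.02887463 -0.64129347  0.07257102]
n,lat 0.20824119894228837 0.027149229782486343 ('yaw', np.float64(-0.69))
```

View pics/c4.png

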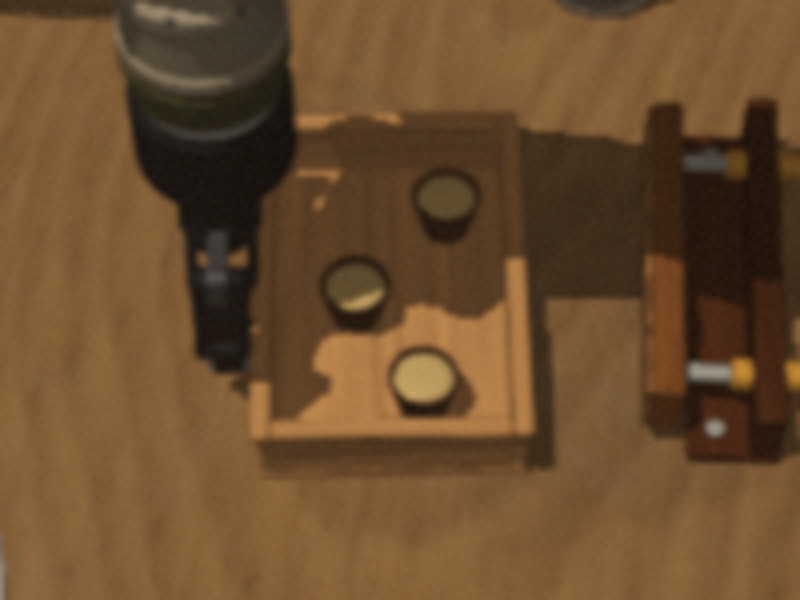

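Run:
```python
from h import *
for t in(.5,1):
    p=F0+(.208-.048*t)*N+(.027-.006*t)*L;print(delta(*p,.0095,-.7-4.4*t)[:3])
```

```text
(array([-2.37,  0.12, -0.01]), 'twist', np.float64(2.17))
(array([-4.78,  0.24, -0.01]), 'twist', np.float64(4.37))
```

>>> play_rows([
  {"claw":8.5,"delta_pos":[-0.5,0,0],"twist":0.5},
  {"claw":8.5,"delta_pos":[-1.0,0,0],"twist":1.1},
  {"claw":8.5,"delta_pos":[-1.5,0.1,0],"twist":1.6},
  {"claw":8.5,"delta_pos":[-2.0,0.1,0],"twist":2.2},
  {"claw":8.5,"delta_pos":[-2.5,0.1,0],"twist":2.7},
  {"claw":8.5,"delta_pos":[-3.0,0.1,0],"twist":3.3},
  {"claw":8.5,"delta_pos":[-3.5,0.2,0],"twist":3.8},
  {"claw":8.5,"delta_pos":[-4.0,0.2,0],"twist":4.4},
  {"claw":8.5,"delta_pos":[-4.4,0.2,0],"twist":4.4},
  {"claw":8.5,"delta_pos":[-4.8,0.2,0],"twist":4.4},
])

```text
clock: 7.7
tcp_pos: [0.5597, -0.0688, 0.0093]
orientation: [-0.0, 0.999, -0.044, 0.0]
wrist_force: [4.1, 0.2, 1.5]
finger_gap: 0.0849
```

Run:
```python
from h import *
s=get_state();print(s['clock'],s['tcp_pos'],s['wrist_force'],s['ft_torque'])
d=np.array(s['tcp_pos'][:2])-F0;print('n,lat',d@N,d@L,delta(.6,0,0,0)[3:])
a=snap('scene','s5')
o=cv2.resize(a[140:260,260:420],(800,600),interpolation=2);cv2.imwrite('pics/c5.png',o[:,:,::-1])
```

```text
7.7 [ 0.55972218 -0.06882479  0.00930075] [4.07812423 0.17523336 1.52710782] [-0.03672495 -0.64996685 -0.06244557]
n,lat 0.1604440988612359 0.02152298723394316 ('yaw', np.float64(-5.05))
```

View pics/c5.png

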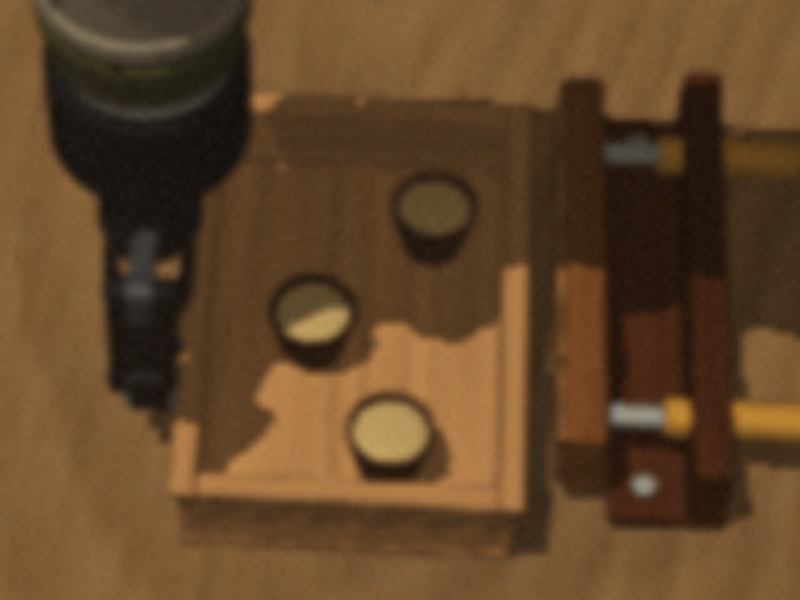

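>>> play_rows([
  {"claw":8.5,"delta_pos":[-0.3,0,0],"twist":0},
  {"claw":8.5,"delta_pos":[-0.6,0,0],"twist":0},
  {"claw":8.5,"delta_pos":[-0.9,0,0],"twist":0},
  {"claw":8.5,"delta_pos":[-1.2,0,0],"twist":0},
])

```text
clock: 8.25
tcp_pos: [0.548, -0.0677, 0.0093]
orientation: [-0.0, 0.999, -0.044, 0.0]
wrist_force: [5.4, 0.5, -0.3]
finger_gap: 0.0851
```

>>> play_rows([
  {"claw":8.5,"delta_pos":[-0.2,0,0],"twist":0},
  {"claw":8.5,"delta_pos":[-0.4,0,0],"twist":0},
])

```text
clock: 8.5
tcp_pos: [0.5441, -0.0674, 0.0093]
orientation: [-0.0, 0.999, -0.044, 0.0]
wrist_force: [4.5, 0.6, -0.3]
finger_gap: 0.085
```

>>> play_rows([
  {"claw":8.5,"delta_pos":[-0.2,0,0],"twist":0},
  {"claw":8.5,"delta_pos":[-0.4,0,0],"twist":0},
])

```text
clock: 8.75
tcp_pos: [0.5399, -0.0671, 0.0093]
orientation: [0.0, 0.999, -0.044, 0.0]
wrist_force: [5.5, 0.1, 0.3]
finger_gap: 0.0849
```

>>> play_rows([
  {"claw":8.5,"delta_pos":[0,0,0],"twist":0},
  {"claw":8.5,"delta_pos":[0,0,0],"twist":0},
])

```text
clock: 9.0
tcp_pos: [0.5396, -0.0671, 0.0092]
orientation: [0.0, 0.999, -0.044, -0.0]
wrist_force: [3.6, 0.5, 0.8]
finger_gap: 0.0849
```

>>> play_rows([
  {"claw":8.5,"delta_pos":[0.05,0,0],"twist":0},
  {"claw":8.5,"delta_pos":[0.05,0,0],"twist":0},
])

```text
clock: 9.25
tcp_pos: [0.5396, -0.0671, 0.009]
orientation: [0.0, 0.999, -0.044, -0.001]
wrist_force: [0.6, -0.5, 1.3]
finger_gap: 0.085
```

>>> play_rows([
  {"claw":8.5,"delta_pos":[0.05,0,0],"twist":0},
  {"claw":8.5,"delta_pos":[0.05,0,0],"twist":0},
])

```text
clock: 9.5
tcp_pos: [0.54, -0.067, 0.0088]
orientation: [-0.0, 0.999, -0.044, -0.001]
wrist_force: [0.1, 0.2, 0.1]
finger_gap: 0.0849
```

>>> play_rows([
  {"claw":8.5,"delta_pos":[-0.05,0,0],"twist":0},
  {"claw":8.5,"delta_pos":[-0.05,0,0],"twist":0},
])

```text
clock: 9.75
tcp_pos: [0.5402, -0.0671, 0.0091]
orientation: [0.0, 0.999, -0.044, -0.0]
wrist_force: [-0.2, 0.5, 0.4]
finger_gap: 0.0853
```

>>> play_rows([
  {"claw":8.5,"delta_pos":[-0.05,0,0],"twist":0},
  {"claw":8.5,"delta_pos":[-0.05,0,0],"twist":0},
])

```text
clock: 10.0
tcp_pos: [0.5399, -0.0671, 0.0093]
orientation: [0.0, 0.999, -0.044, -0.0]
wrist_force: [-0.5, -0.7, -0.1]
finger_gap: 0.085
```

>>> play_rows([
  {"claw":8.5,"delta_pos":[-0.05,0,0],"twist":0},
  {"claw":8.5,"delta_pos":[-0.05,0,0],"twist":0},
])

```text
clock: 10.25
tcp_pos: [0.5397, -0.0671, 0.0094]
orientation: [0.0, 0.999, -0.044, 0.0]
wrist_force: [1.0, -0.3, -0.3]
finger_gap: 0.0849
```

>>> play_rows([
  {"claw":8.5,"delta_pos":[-0.05,0,0],"twist":0},
  {"claw":8.5,"delta_pos":[-0.1,0,0],"twist":0},
  {"claw":8.5,"delta_pos":[-0.15,0,0],"twist":0},
])

```text
clock: 10.62
tcp_pos: [0.5388, -0.067, 0.0095]
orientation: [0.0, 0.999, -0.044, 0.001]
wrist_force: [3.4, -0.5, -1.8]
finger_gap: 0.0846
```

Run:
```python
from h import *
a=snap('scene','s6');s=get_state();d=np.array(s['tcp_pos'][:2])-F0;print(s['wrist_force'],d@N,d@L)
o=cv2.resize(a[140:260,280:440],(800,600),interpolation=2);cv2.imwrite('pics/c6.png',o[:,:,::-1])
```

```text
[ 2.5785031  -0.15871378 -1.58146105] 0.1391914242418086 0.021480986965298363
```

View pics/c6.png

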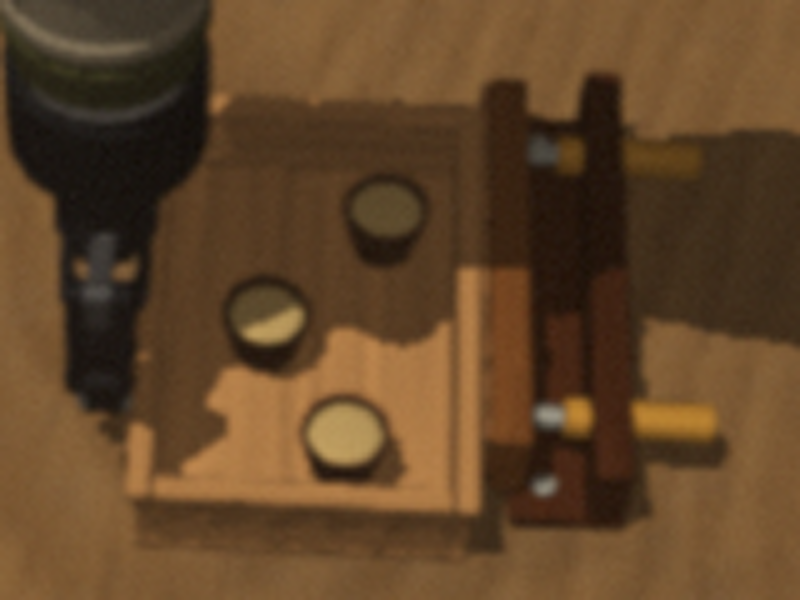

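>>> play_rows([
  {"claw":8.5,"delta_pos":[-0.05,0,0],"twist":0},
  {"claw":8.5,"delta_pos":[-0.1,0,0],"twist":0},
  {"claw":8.5,"delta_pos":[-0.15,0,0],"twist":0},
])

```text
clock: 11.05
tcp_pos: [0.5367, -0.0668, 0.0094]
orientation: [0.0, 0.999, -0.044, 0.0]
wrist_force: [3.9, 0.3, -1.2]
finger_gap: 0.085
```

>>> play_rows([
  {"claw":8.5,"delta_pos":[-0.05,0,0],"twist":0},
  {"claw":8.5,"delta_pos":[-0.1,0,0],"twist":0},
  {"claw":8.5,"delta_pos":[-0.15,0,0],"twist":0},
])

```text
clock: 11.42
tcp_pos: [0.5352, -0.0667, 0.0094]
orientation: [0.0, 0.999, -0.044, 0.0]
wrist_force: [3.7, -1.6, -0.1]
finger_gap: 0.0848
```

>>> play_rows([
  {"claw":8.5,"delta_pos":[-0.05,0,0],"twist":0},
  {"claw":8.5,"delta_pos":[-0.1,0,0],"twist":0},
  {"claw":8.5,"delta_pos":[-0.15,0,0],"twist":0},
])

```text
clock: 11.8
tcp_pos: [0.5337, -0.0666, 0.0094]
orientation: [0.0, 0.999, -0.044, 0.0]
wrist_force: [4.2, -0.2, -0.5]
finger_gap: 0.0852
```

>>> play_rows([
  {"claw":8.5,"delta_pos":[-0.05,0,0],"twist":0},
  {"claw":8.5,"delta_pos":[-0.1,0,0],"twist":0},
  {"claw":8.5,"delta_pos":[-0.15,0,0],"twist":0},
])

```text
clock: 12.18
tcp_pos: [0.5321, -0.0664, 0.0093]
orientation: [0.0, 0.999, -0.044, 0.0]
wrist_force: [4.9, -0.4, -0.9]
finger_gap: 0.0851
```

>>> play_rows([
  {"claw":8.5,"delta_pos":[-0.05,0,0],"twist":0},
  {"claw":8.5,"delta_pos":[-0.1,0,0],"twist":0},
  {"claw":8.5,"delta_pos":[-0.15,0,0],"twist":0},
])

```text
clock: 12.55
tcp_pos: [0.5306, -0.0663, 0.0093]
orientation: [0.0, 0.999, -0.044, 0.0]
wrist_force: [5.2, -0.6, -0.1]
finger_gap: 0.0853
```

>>> play_rows([
  {"claw":8.5,"delta_pos":[-0.05,0,0],"twist":0},
  {"claw":8.5,"delta_pos":[-0.1,0,0],"twist":0},
  {"claw":8.5,"delta_pos":[-0.15,0,0],"twist":0},
])

```text
clock: 12.92
tcp_pos: [0.5291, -0.0662, 0.0093]
orientation: [0.0, 0.999, -0.044, 0.0]
wrist_force: [5.1, -0.5, 0.3]
finger_gap: 0.0847
```

>>> play_rows([
  {"claw":8.5,"delta_pos":[-0.05,0,0],"twist":0},
  {"claw":8.5,"delta_pos":[-0.1,0,0],"twist":0},
  {"claw":8.5,"delta_pos":[-0.15,0,0],"twist":0},
])

```text
clock: 13.3
tcp_pos: [0.528, -0.066, 0.0094]
orientation: [0.0, 0.999, -0.044, 0.0]
wrist_force: [6.2, -0.6, -0.7]
finger_gap: 0.0852
```

>>> play_rows([
  {"claw":8.5,"delta_pos":[-0.03,0,0],"twist":0},
  {"claw":8.5,"delta_pos":[-0.05,0,0],"twist":0},
])

```text
clock: 13.55
tcp_pos: [0.5279, -0.0659, 0.0094]
orientation: [-0.0, 0.999, -0.044, 0.001]
wrist_force: [7.2, 0.8, -0.9]
finger_gap: 0.085
```

>>> play_rows([
  {"claw":8.5,"delta_pos":[-0.05,0,0],"twist":0},
  {"claw":8.5,"delta_pos":[-0.05,0,0],"twist":0},
])

```text
clock: 13.8
tcp_pos: [0.5279, -0.0658, 0.0095]
orientation: [-0.0, 0.999, -0.044, 0.001]
wrist_force: [8.6, 0.2, -1.6]
finger_gap: 0.0851
```

>>> play_rows([
  {"claw":8.5,"delta_pos":[-0.04,0,0],"twist":0},
  {"claw":8.5,"delta_pos":[-0.04,0,0],"twist":0},
])

```text
clock: 14.05
tcp_pos: [0.5279, -0.0657, 0.0097]
orientation: [-0.0, 0.999, -0.044, 0.002]
wrist_force: [9.0, -0.0, -1.8]
finger_gap: 0.085
```

>>> play_rows([
  {"claw":8.5,"delta_pos":[-0.05,0,0],"twist":0},
  {"claw":8.5,"delta_pos":[-0.05,0,0],"twist":0},
])

```text
clock: 14.3
tcp_pos: [0.5279, -0.0657, 0.0098]
orientation: [-0.0, 0.999, -0.044, 0.002]
wrist_force: [9.8, 0.3, -2.3]
finger_gap: 0.0851
```

>>> play_rows([
  {"claw":8.5,"delta_pos":[-0.04,0,0],"twist":0},
  {"claw":8.5,"delta_pos":[-0.08,0,0],"twist":0},
  {"claw":8.5,"delta_pos":[-0.08,0,0],"twist":0},
])

```text
clock: 14.68
tcp_pos: [0.5278, -0.0656, 0.01]
orientation: [-0.0, 0.999, -0.043, 0.003]
wrist_force: [10.6, 0.7, -1.4]
finger_gap: 0.0851
```

>>> play_rows([
  {"claw":8.5,"delta_pos":[-0.05,0,0],"twist":0},
  {"claw":8.5,"delta_pos":[-0.05,0,0],"twist":0},
  {"claw":8.5,"delta_pos":[-0.05,0,0],"twist":0},
  {"claw":8.5,"delta_pos":[-0.05,0,0],"twist":0},
  {"claw":8.5,"delta_pos":[-0.05,0,0],"twist":0},
  {"claw":8.5,"delta_pos":[-0.05,0,0],"twist":0},
])

```text
clock: 15.42
tcp_pos: [0.5278, -0.0656, 0.0102]
orientation: [-0.0, 0.999, -0.043, 0.003]
wrist_force: [11.5, 1.8, -2.2]
finger_gap: 0.085
```

Run:
```python
from h import *
for i in range(6):
    snap('scene','s7');s=get_state();print(s['clock'],s['wrist_force'].round(2))
o=cv2.resize(cv2.imread('pics/s7.png')[140:260,280:440],(800,600),interpolation=2);cv2.imwrite('pics/c7.png',o)
```

```text
15.475 [11.38  0.99 -2.46]
15.525 [11.78  1.74 -2.9 ]
15.575 [12.13  1.79 -2.33]
15.625 [12.86  0.28 -1.99]
15.675 [11.91  1.94 -1.52]
15.725 [12.15  1.1  -1.65]
```

View pics/c7.png

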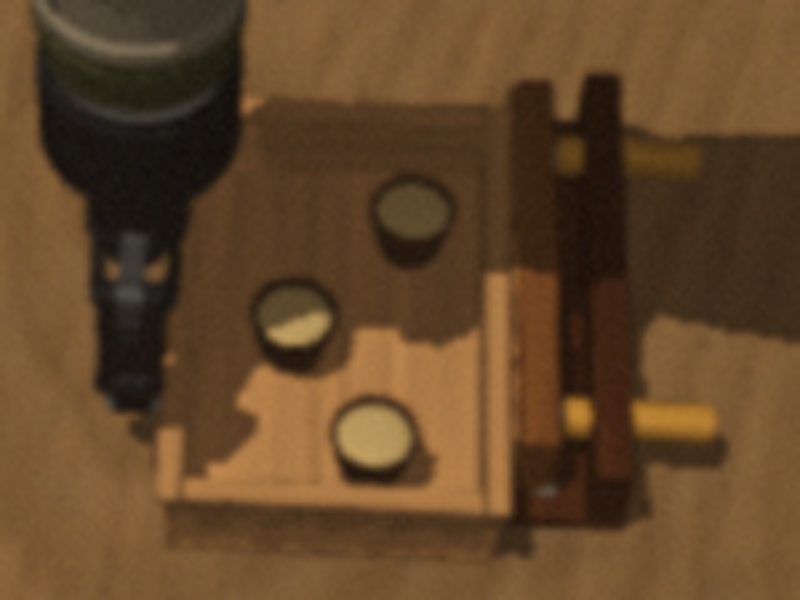

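>>> play_rows([
  {"claw":8.5,"delta_pos":[0,0,0],"twist":0},
  {"claw":8.5,"delta_pos":[0,0,0],"twist":0},
  {"claw":8.5,"delta_pos":[0,0,0],"twist":0},
  {"claw":8.5,"delta_pos":[0,0,0],"twist":0},
])

```text
clock: 16.23
tcp_pos: [0.5278, -0.0656, 0.0102]
orientation: [-0.0, 0.999, -0.043, 0.003]
wrist_force: [12.9, 0.4, -1.8]
finger_gap: 0.0848
```

>>> play_rows([
  {"claw":8.5,"delta_pos":[0.1,0,0],"twist":0},
  {"claw":8.5,"delta_pos":[0.2,0,0],"twist":0},
  {"claw":8.5,"delta_pos":[0.3,0,0],"twist":0},
  {"claw":8.5,"delta_pos":[0.5,0,0],"twist":0},
  {"claw":8.5,"delta_pos":[0.8,0,0],"twist":0},
  {"claw":8.5,"delta_pos":[1.2,0,0],"twist":0},
  {"claw":8.5,"delta_pos":[1.8,0,0],"twist":0},
  {"claw":8.5,"delta_pos":[2.5,0,0],"twist":0},
  {"claw":8.5,"delta_pos":[3.0,0,0],"twist":0},
  {"claw":8.5,"delta_pos":[3.0,0,0],"twist":0},
])

```text
clock: 17.48
tcp_pos: [0.5548, -0.0685, 0.0093]
orientation: [0.0, 0.999, -0.044, 0.0]
wrist_force: [-0.8, 0.2, 0.9]
finger_gap: 0.0848
```

>>> play_rows([
  {"claw":8.5,"delta_pos":[0,0,-2],"twist":0},
  {"claw":8.5,"delta_pos":[0,0,-5],"twist":0},
  {"claw":8.5,"delta_pos":[0,0,-8],"twist":0},
  {"claw":8.5,"delta_pos":[2,0,-12],"twist":0},
  {"claw":8.5,"delta_pos":[4,0,-16],"twist":0},
  {"claw":8.5,"delta_pos":[4,0,-16],"twist":0},
  {"claw":8.5,"delta_pos":[4,0,-16],"twist":0},
])

```text
clock: 18.35
tcp_pos: [0.5934, -0.0717, 0.1686]
orientation: [-0.0, 0.999, -0.044, -0.001]
wrist_force: [0.0, -0.0, -0.6]
finger_gap: 0.0851
```

Run:
```python
from h import *
s=get_state();print(s['clock'],s['tcp_pos'],s['wrist_force'])
a=snap('scene','s8')
o=cv2.resize(a[140:260,280:440],(800,600),interpolation=2);cv2.imwrite('pics/c8.png',o[:,:,::-1])
```

```text
18.35 [ 0.59338419 -0.07167318  0.16862197] [ 0.02815857 -0.00118994 -0.61344044]
```

View pics/c8.png

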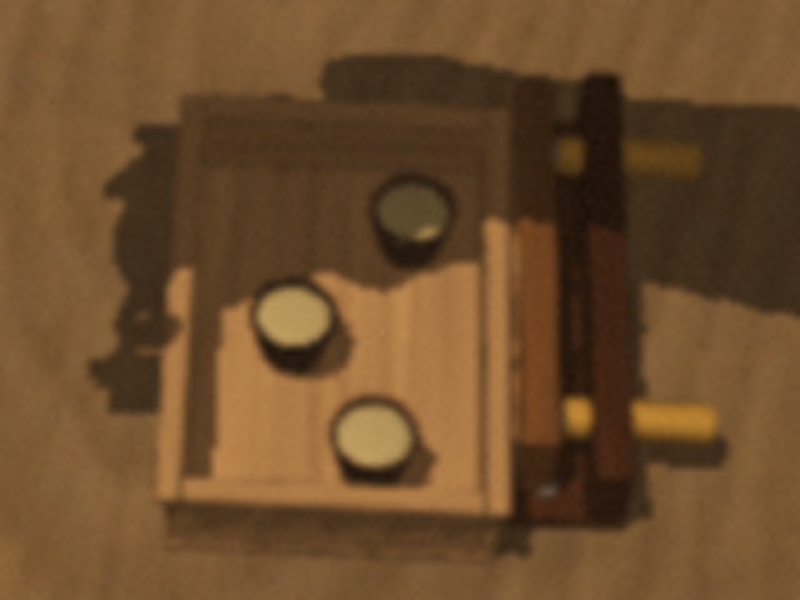

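```bash
python3 -c "
from workcell import env;print(env.hand_in())"
```

```text
the job is handed in; nothing more can be done
None
```

I hooked the open fingers behind the tray's far lip and dragged it onto the fence, turning it about 13° on the way to square it. The tray ran the fence back until it came up solid on the end stop. I then backed the fingers off, raised them clear and handed in at about 18.4 s; no verdict was reported.

- **End stop:** the tool stopped advancing at x ≈ 0.528 m while the push force kept rising.
- **Push:** I held for about 1.5 s with wrist readings of 11.4–12.9 N. Taking off an estimated 2–4 N of tray friction leaves roughly 8–10 N on the fence. That is an inference, because the fence force itself was never measured. If the friction was not acting against the push, the fence force could briefly have passed the 12 N you asked for. It would still have stayed under the 15 N limit.
- **Last picture:**
  - The tray lies flush and square to the cork face by eye, about 20 mm to the left of centre (limit 50 mm).
  - All three cups are standing.
  - The arm is clear, with the wrist reading back to about zero.
  - The bell, card stand, jar and bowl are outside that picture; I checked only that the path kept away from them.
- **Disagreement between cameras:** the two cameras differed by about 5 mm in y, and measured the tray's top as 36 mm high instead of 45 mm. I averaged the two positions.

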